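Find the full salt tin by its weight and put it on the scale

TASK

Of the three identical steel tins with black lids on the worktable, one is full and the other two are nearly empty; you can tell only by their weight. Feel which is full by lifting them, and stand it gently, upright and centred, on the pan of the kitchen scale; the other two must end standing upright where they were. Never tip a tin over.

Things in the scene. Friction and masses are not known exactly. Their poses are not given: they have to be found in the camera images.
- tin_a: one of three tins that look exactly alike: upright brushed-steel cylinder, 57 mm in diameter, 100 mm high, with a flat black lid that is fixed on (the lid is the top 8 mm). Origin at the centre of its underside, z up along its axis. Full it weighs 0.45 to 0.65 kg in all, nearly empty 0.11 to 0.16 kg; nothing outside shows which, and the full one may be any of the three, in any place. A grip of 20 N round the body at mid-height or above holds it; it bears that without harm.
- tin_b: one of three tins that look exactly alike: upright brushed-steel cylinder, 57 mm in diameter, 100 mm high, with a flat black lid that is fixed on (the lid is the top 8 mm). Origin at the centre of its underside, z up along its axis. Full it weighs 0.45 to 0.65 kg in all, nearly empty 0.11 to 0.16 kg; nothing outside shows which, and the full one may be any of the three, in any place. A grip of 20 N round the body at mid-height or above holds it; it bears that without harm.
- tin_c: one of three tins that look exactly alike: upright brushed-steel cylinder, 57 mm in diameter, 100 mm high, with a flat black lid that is fixed on (the lid is the top 8 mm). Origin at the centre of its underside, z up along its axis. Full it weighs 0.45 to 0.65 kg in all, nearly empty 0.11 to 0.16 kg; nothing outside shows which, and the full one may be any of the three, in any place. A grip of 20 N round the body at mid-height or above holds it; it bears that without harm.
- scale: white digital kitchen scale lying flat, fixed to the worktable, 155 (its x) by 185 (its y) mm, 22 mm high at the pan. Origin at the centre of its underside on the worktable; its -x side, toward the robot, carries the display and two keys.
- pan_centre (a point): centre of the top face of the scale's flat pan, 22 mm above the worktable. The pan is 100 mm along the scale's x and 172 mm along its y; it does not give under load. Axes as the scale's.

How it is judged (in metres and radians):
At the end, for the whole second after the job is handed in: The full tin stands alone on the scale's pan (it bears on the scale with more than 3.3 N), upright within 7 degrees, its axis within 25 mm of the pan's centre; the other two stand on the worktable, upright within 7 degrees, each within 50 mm of where it was at the start; all three at rest (((contact force between tin_a and scale above 3.3 N and horizontal distance between tin_a and pan_centre below 0.025 m and height (world z) of tin_a between 0.017 and 0.028 m and angle between each of tin_a, tin_b, tin_c's own z axis and vertical below 0.12 rad and linear speed of each of tin_a, tin_b, tin_c below 0.03 m/s and height (world z) of each of tin_b, tin_c below 0.008 m and distance of each of tin_b, tin_c from where it was at the start of the episode below 0.05 m) or (contact force between tin_b and scale above 3.3 N and horizontal distance between tin_b and pan_centre below 0.025 m and height (world z) of tin_b between 0.017 and 0.028 m and angle between each of tin_a, tin_b, tin_c's own z axis and vertical below 0.12 rad and linear speed of each of tin_a, tin_b, tin_c below 0.03 m/s and height (world z) of each of tin_a, tin_c below 0.008 m and distance of each of tin_a, tin_c from where it was at the start of the episode below 0.05 m) or (contact force between tin_c and scale above 3.3 N and horizontal distance between tin_c and pan_centre below 0.025 m and height (world z) of tin_c between 0.017 and 0.028 m and angle between each of tin_a, tin_b, tin_c's own z axis and vertical below 0.12 rad and linear speed of each of tin_a, tin_b, tin_c below 0.03 m/s and height (world z) of each of tin_a, tin_b below 0.008 m and distance of each of tin_a, tin_b from where it was at the start of the episode below 0.05 m))); the robot touches nothing.
It fails at once if a tin is tipped over (more than 40 degrees from upright) (angle between any of tin_a, tin_b, tin_c's own z axis and vertical above 0.7 rad).
It fails at once if a tin is dropped or slammed on the scale (more than 60 N) (contact force between any of tin_a, tin_b, tin_c and scale above 60 N).
It also fails if it takes over 64 s, if anything falls off the work surface, if the arm or the gripper's body presses on something with over 40 N, if the wrist force passes 120 N, or if a joint passes its speed limit or range.

ROBOT

A 6-joint arm with a two-finger parallel gripper is mounted at the origin on a cart in front of the work surface, level with it; the furniture and walls round the work are solid. World frame = base frame: x ahead of the robot, y to its left, z up, the work surface at z = 0. Lengths are in m, angles in degrees, forces in N, time in s.
With the tool pointing down it reaches from about 0.275 to 0.975 m from the base axis. Payload 8.4 kg.
Tool frame: the origin (TCP) lies at the very end of the fingers, on their centre line; the grasp point (between the pads) lies bot.tcp_to_grasp behind it (bot.tcp_to_grasp is the distance from the TCP to the grasp point, in m); z points along the fingers, y is the line along which they close (so a half turn about z gives the same grasp; the last joint's range is limited). The gripper opens to 92 mm and grips with 3 to 60 N. Pads are 20 mm wide; open, the fingers measure 128 mm over their backs; the gripper's body (75 mm by 189 mm) begins 69 mm behind the grasp point.
Start: joints at [71.769, 20.225, 93.587, -0, 66.188, -0.138], TCP at [0.194, 0.594, 0.175] pointing down, gripper open.
Joint ranges: [-150.9, 150.9], [-52.94, 120.26], [3.33, 152.33], [-74.26, 254.26], [0, 154.13], [-172.89, 172.89]. Speed limits (degrees/s): [127.2, 127.2, 159.86, 180, 180, 180].

INTERFACE

Orientations are given as a 3x3 rotation matrix whose columns are the frame's x, y, z axes.
In Python, from station import bot gives the robot as it stands.
- The arm moves only by the shell command python3 -m crank 'ROWS' [FORCE]. ROWS is JSON, one flat list of numbers, 5 for each row, row after row: the shift along the tool's x, y, z in units of 120 mm (1.0 is 120 mm), then the turn about the tool's z in units of 4 degrees (1.0 is 4 degrees), then the gripper's target within -1 to 1 (shut at 1, half-way at 0, fully open at -1). A call has exactly 5 rows; each row shifts and turns the commanded pose from where the row before left it, along the tool's axes as they then stand; what a row does not reach is not made up. A row lasts 1/12 s, in which the tool goes at most 41.7 mm and 7.16 degrees, less where a joint would pass 70% of its speed; a pose out of reach is approached as far as the arm can. A call with a number of a shift or a turn outside -1 to 1 is refused whole. A call with a gripper value outside its range is refused whole. The fingers move at their own pace and stop on an object; FORCE is the grip in N (left out, the last holds). Time passes only in rows, so rows that do not move let the fingers close, or fill a call up. It gives the time, the measured TCP pose, the force, the opening and the grip force at its end, in the units of the state.
- bot.get_state(): the state, without advancing time (a new reading comes with each control period).
- bot.grab_frame(name): name is "side" or "top"; returns a dict with "img" (480x640x3 uint8, blue, green, red), "z_map" (480x640 float32, m along the optical axis (not along the pixel's ray), 0 where there is no reading), "fx", "fy", "cx", "cy" (pixels), "D" ([k1, k2, p1, p2, k3] as OpenCV has them; the pictures are not rectified), "rvec" (rotation vector, rad) and "tvec" (3), from world to camera coordinates, as OpenCV has them. Camera axes: x right, y down, z forward; pixel columns grow to the right and rows downward; lengths in m; the calibration is good to about 2 mm. A picture is of the moment at which its call begins.
- bot.finish_job(): hands the job in; it is judged then, once.
Trained networks look in a picture, given as the dict that the camera call returned (one of the last four; its "shot" number tells which), for a name from the list of things; names that differ only in an ending like _2 or _b are one class to them, and where a whole thing is asked for, a point or a joint stands for the part that bears it (a point fixed in the world has none). Each returns a list of dicts, best first, with "p" (0 to 1); they miss things now and then, are a little off and sometimes report something else, mostly with a low value. They report only what shows in the picture. A call takes as long as a camera call.
- bot.regions_of(target, picture): "mask" (480x640 bool, what is visible of it) and "bbox" ([left, top, width, height] in pixels, round what is visible of it).
- bot.spot_point(target, picture): "position" ([column, row] in pixels: a listed point, or the origin of a listed thing).
The state is a dict: "time_s": time; "joints": joint angles; "joint_vel": joint speeds; "effort": joint torques, N m; "position": TCP position; "ee_rot": TCP orientation; "contact_force": force on the tool from outside, world axes, zero at the start; "torque": the same for the moment, N m; "width": finger opening in m; "grasp_force": force on a finger pad.
Only numpy, scipy, OpenCV 4.12 (cv2) and the standard library are available. Lean on these libraries where they do the work, as an engineer would, in place of code of your own. Each camera call takes 0.05 s, during which the arm holds its last target. There are 200 camera calls.

## Working session

There is one attempt and no reset: what is moved stays moved. The work goes in short steps, Python scripts to look and compute and a shell command to move; the robot and the scene stay as the last step left them, time stands still between calls to the robot, and variables do not carry over. Pictures are saved under pics/ and viewed, at most 10 in all, crops included, and the job is handed in when it is done.

```bash
mkdir -p pics
cat > h.py <<'E'
import numpy as np, cv2
from station import bot
def cam(f):
    K=np.array([[f["fx"],0,f["cx"]],[0,f["fy"],f["cy"]],[0,0,1]]);R=cv2.Rodrigues(np.array(f["rvec"],float))[0]
    return K,np.array(f["D"],float),R,np.array(f["tvec"],float).reshape(3)
def onplane(f,uv,z):
    K,D,R,t=cam(f);p=cv2.undistortPoints(np.array(uv,float).reshape(-1,1,2),K,D).reshape(-1,2)
    d=np.c_[p,np.ones(len(p))]@R; c=-R.T@t
    return c+d*((z-c[2])/d[:,2])[:,None]
def world(f,m):
    K,D,R,t=cam(f);v,u=np.nonzero(m&(f["z_map"]>0));z=f["z_map"][v,u]
    p=cv2.undistortPoints(np.c_[u,v].astype(float).reshape(-1,1,2),K,D).reshape(-1,2)
    return (np.c_[p,np.ones(len(p))]*z[:,None]-t)@R
E
python3 - <<'E'
from h import *
np.set_printoptions(precision=4,suppress=True)
print(bot.tcp_to_grasp,bot.get_state())
for n in("top","side"):
    f=bot.grab_frame(n);im=f["img"].copy()
    print(n,"cam",-cam(f)[2].T@cam(f)[3])
    for r in bot.regions_of("tin_a",f):
        w=world(f,r["mask"]);zt=w[w[:,2]>.092]
        c=(zt[:,:2].max(0)+zt[:,:2].min(0))/2 if len(zt) else None
        print("tin",round(r["p"],2),r["bbox"],w.min(0),w.max(0),"top",c,len(zt), np.median(zt,0) if len(zt) else "")
        x,y,a,b=map(int,r["bbox"]);cv2.rectangle(im,(x,y),(x+a,y+b),(0,0,255),1)
    for r in bot.spot_point("pan_centre",f):print("pan",r["p"],r["position"],onplane(f,r["position"],.022))
    for r in bot.regions_of("scale",f):
        w=world(f,r["mask"]);w=w[(w[:,2]>.017)&(w[:,2]<.03)];print("scale",r["p"],r["bbox"],cv2.minAreaRect(w[:,:2].astype(np.float32)),np.median(w[:,2]))
    cv2.imwrite(f"pics/{n}0.png",im)
E
```

```text
0.0187 {'time_s': 0.0, 'joints': array([71.7682, 20.2616, 93.6292,  0.0008, 66.1883, -0.1364]), 'joint_vel': array([ 0.007 ,  0.0583, -0.0083,  0.0546, -0.0765,  0.0229]), 'effort': array([ -0.0011, -59.386 , -33.4206,   0.0696,   0.024 ,  -0.0001]), 'position': array([0.1939, 0.5936, 0.1747]), 'ee_rot': array([[-0.9505,  0.3106, -0.0004],
       [ 0.3106,  0.9505, -0.0013],
       [ 0.    , -0.0014, -1.    ]]), 'contact_force': array([0.5243, 0.2977, 0.4135]), 'torque': array([0.0006, 0.016 , 0.0042]), 'grasp_force': 0.0, 'width': 0.09196347463801115}
top cam [ 0.4308 -0.004   1.1277]
tin 0.8 [452.3, 251.4, 38.9, 28.8] [ 0.4435 -0.3858 -0.0058] [ 0.5078 -0.2965  0.1061] top [ 0.4718 -0.3245] 645 [ 0.4718 -0.3251  0.0997]
tin 0.67 [386.4, 221.3, 38.7, 32.3] [ 0.507  -0.2476 -0.0059] [ 0.5749 -0.1683  0.1069] top [ 0.5347 -0.1965] 648 [ 0.5347 -0.1966  0.1002]
tin 0.63 [310.1, 224.7, 29.0, 29.6] [ 0.504  -0.057  -0.0026] [ 0.5591 -0.0017  0.1056] top [ 0.5316 -0.0294] 645 [ 0.5316 -0.0306  0.1002]
tin 0.34 [126.4, 197.3, 104.2, 90.1] [ 0.4446  0.1721 -0.0053] [0.6333 0.3884 0.0303] to
[... 189 characters left out ...]
6932678222656) 0.021480406645883274
side cam [ 0.1788 -1.2422  0.7658]
tin 0.92 [337.3, 257.4, 22.3, 48.4] [ 0.4886 -0.3045  0.0026] [ 0.5603 -0.1709  0.1029] top [ 0.5244 -0.2377] 339 [ 0.5331 -0.2055  0.0986]
tin 0.64 [312.7, 225.2, 20.8, 43.1] [ 0.5026 -0.0641 -0.0032] [0.5589 0.0162 0.1024] top [ 0.5312 -0.0316] 268 [ 0.5301 -0.0385  0.0988]
tin 0.58 [325.4, 294.3, 26.4, 55.4] [ 0.4428 -0.3593 -0.0015] [ 0.5082 -0.1593  0.1026] top [ 0.4704 -0.328 ] 449 [ 0.4695 -0.3333  0.0986]
pan 0.81 [304.7, 205.5] [[0.5579 0.2595 0.022 ]]
scale 0.8 [267.0, 191.5, 57.9, 35.0] ((0.5381895303726196, 0.27272143959999084), (0.1916505992412567, 0.14876893162727356), 74.13326263427734) 0.020740136144471556
```

View pics/top0.png

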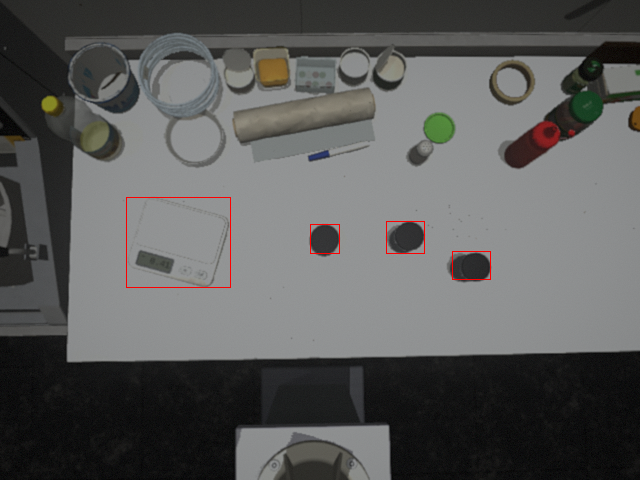

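View pics/side0.png

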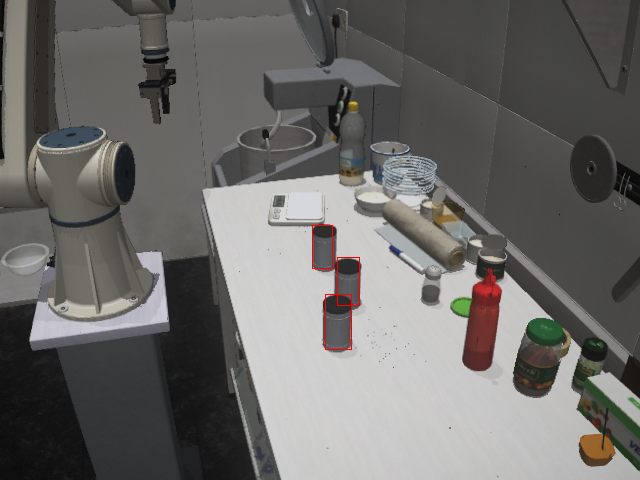

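The top view shows the tins at px (325,240), (407,237) and (473,267), and the scale at (180,242) with its display toward the robot. The side view agrees, and everything is clear above. First I move over the nearest tin.

```bash
cat > go.py <<'E'
import sys
from h import *
np.set_printoptions(precision=4,suppress=True)
s=bot.get_state();t=np.array(eval(sys.argv[1]),float);d=t-s["position"]
print(s["time_s"],"pos",s["position"],"F",s["contact_force"],"w",s["width"],"units",s["ee_rot"].T@d/.12,"n",np.linalg.norm(d)/.036)
E
python3 -m crank '[-0.214,-0.203,0,0,-1,-0.214,-0.203,0,0,-1,-0.214,-0.203,0,0,-1,-0.214,-0.203,0,0,-1,-0.214,-0.203,0,0,-1]' 20
python3 -m crank '[-0.214,-0.203,0,0,-1,-0.214,-0.203,0,0,-1,-0.214,-0.203,0,0,-1,-0.214,-0.203,0,0,-1,-0.214,-0.203,0,0,-1]'
python3 -m crank '[-0.214,-0.203,0,0,-1,-0.214,-0.203,0,0,-1,-0.214,-0.203,0,0,-1,-0.214,-0.203,0,0,-1,-0.214,-0.203,0,0,-1]'
python3 -m crank '[-0.214,-0.203,0,0,-1,-0.214,-0.203,0,0,-1,-0.214,-0.203,0,0,-1,-0.214,-0.203,0,0,-1,0,0,0,0,-1]'
python3 go.py "[.5316,-.030,.046]"
```

```text
time_s: 0.82
position: [0.2787, 0.437, 0.1754]
ee_rot: [[-0.951, 0.31, 0.0], [0.31, 0.951, 0.0], [-0.0, 0.0, -1.0]]
contact_force: [1.4, 0.1, 0.6]
width: 0.0921
grasp_force: 0.0
time_s: 1.23
position: [0.3631, 0.2813, 0.1756]
ee_rot: [[-0.951, 0.31, 0.001], [0.31, 0.951, 0.0], [-0.0, 0.0, -1.0]]
contact_force: [1.2, -0.0, 0.4]
width: 0.0918
grasp_force: 0.0
time_s: 1.65
position: [0.4474, 0.1255, 0.1757]
ee_rot: [[-0.951, 0.311, 0.001], [0.311, 0.951, 0.0], [-0.001, 0.0, -1.0]]
contact_force: [0.4, 0.8, -0.6]
width: 0.0918
grasp_force: 0.0
time_s: 2.07
position: [0.517, -0.002, 0.1757]
ee_rot: [[-0.95, 0.313, 0.002], [0.313, 0.95, -0.002], [-0.003, -0.001, -1.0]]
contact_force: [-1.3, -0.1, 0.4]
width: 0.0917
grasp_force: 0.0
2.0667 pos [ 0.517  -0.002   0.1757] F [-1.3441 -0.0896  0.4134] w 0.09174331824732126 units [-0.1856 -0.1826  1.0817] n 3.708650456915681
```

```bash
python3 -m crank '[-0.185,-0.183,0,0,-1,0,0,0,0,-1,0,0,0.1,0,-1,0,0,0.2,0,-1,0,0,0,0,-1]' >/dev/null
python3 go.py "[.5316,-.030,.046]"
```

```text
2.4833 pos [ 0.5258 -0.0246  0.1363] F [-1.267   0.4201 -0.8423] w 0.09191807547439435 units [-0.0641 -0.0269  0.7519] n 2.516899012654028
```

```bash
python3 -m crank '[-0.06,-0.027,0,0,-1,0,0,0.1,0,-1,0,0,0.2,0,-1,0,0,0.2,0,-1,0,0,0.2,0,-1]' >/dev/null
python3 -m crank '[0,0,0.05,0,-1,0,0,0,0,-1,0,0,0,0,-1,0,0,0,0,-1,0,0,0,0,-1]' >/dev/null
python3 go.py "[.5316,-.030,.046]"
```

```text
3.3167 pos [ 0.5356 -0.0305  0.051 ] F [-0.1431  0.1392  0.2479] w 0.09164869489547799 units [ 0.0331 -0.0062  0.0417] n 0.17862375708696826
```

```bash
python3 -m crank '[0.033,-0.005,0.03,0,-1,0,0,0,0,-1,0,0,0,0,-1,0,0,0,0,0.8,0,0,0,0,0.8]' 20 >/dev/null
python3 -m crank '[0,0,0,0,0.8,0,0,0,0,0.8,0,0,0,0,0.8,0,0,0,0,0.8,0,0,0,0,0.8]'
python3 -m crank '[0,0,0,0,0.8,0,0,0,0,0.8,0,0,0,0,0.8,0,0,0,0,0.8,0,0,0,0,0.8]'
python3 go.py "[.5316,-.030,.046]"
```

```text
time_s: 4.15
position: [0.5304, -0.0297, 0.0458]
ee_rot: [[-0.951, 0.311, 0.0], [0.311, 0.951, 0.0], [-0.0, 0.0, -1.0]]
contact_force: [0.6, -0.3, -0.4]
width: 0.056
grasp_force: 20.0
time_s: 4.57
position: [0.5303, -0.0298, 0.0458]
ee_rot: [[-0.951, 0.311, 0.0], [0.311, 0.951, 0.0], [-0.0, 0.0, -1.0]]
contact_force: [0.2, 0.5, -0.5]
width: 0.0558
grasp_force: 20.0
4.5667 pos [ 0.5303 -0.0298  0.0458] F [ 0.2078  0.5204 -0.4524] w 0.055795874473686516 units [-0.0105  0.0016 -0.0018] n 0.036001538584512584
```

Gripped at 56 mm, as expected. I lift it slightly and read the vertical force.

```bash
python3 -m crank '[0,0,-0.06,0,0.8,0,0,-0.1,0,0.8,0,0,-0.1,0,0.8,0,0,0,0,0.8,0,0,0,0,0.8]' >/dev/null
for i in 1 2; do python3 -m crank '[0,0,0,0,0.8,0,0,0,0,0.8,0,0,0,0,0.8,0,0,0,0,0.8,0,0,0,0,0.8]' | grep -E 'force|pos'; done
```

```text
position: [0.5301, -0.0298, 0.0766]
contact_force: [-0.2, -0.2, -1.5]
grasp_force: 20.0
position: [0.5303, -0.0298, 0.077]
contact_force: [-0.3, -0.4, -1.2]
grasp_force: 20.0
```

About 1.3 N, so this one is nearly empty. I put it back.

```bash
python3 -m crank '[0,0,0.1,0,0.8,0,0,0.08,0,0.8,0,0,0.05,0,0.8,0,0,0.025,0,0.8,0,0,0,0,0.8]' >/dev/null
python3 -m crank '[0,0,0,0,0.8,0,0,0,0,0.8,0,0,0,0,0.8,0,0,0,0,0.8,0,0,0,0,0.8]' |grep -E 'force|pos'
python3 go.py "[.5316,-.030,.0455]"
```

```text
position: [0.5304, -0.0298, 0.0464]
contact_force: [-0.2, 0.1, -1.3]
grasp_force: 20.0
6.65 pos [ 0.5304 -0.0298  0.0464] F [-0.1911  0.1244 -1.2615] w 0.055900780376744924 units [-0.0102  0.0019  0.0078] n 0.04335554363638585
```

Still held 0.6 mm up. I lower it that last bit, release and rise.

```bash
python3 -m crank '[0,0,0.005,0,0.8,0,0,0,0,0.8,0,0,0,0,-1,0,0,0,0,-1,0,0,0,0,-1]' >/dev/null
python3 -m crank '[0,0,0,0,-1,0,0,0,0,-1,0,0,-0.15,0,-1,0,0,-0.3,0,-1,0,0,-0.3,0,-1]' 
python3 -m crank '[0,0,-0.15,0,-1,0,0,0,0,-1,0,0,0,0,-1,0,0,0,0,-1,0,0,0,0,-1]'  >/dev/null
python3 go.py "[.5347,-.197,.046]"
```

```text
time_s: 7.48
position: [0.529, -0.0297, 0.1358]
ee_rot: [[-0.951, 0.311, -0.003], [0.311, 0.951, 0.0], [0.003, -0.001, -1.0]]
contact_force: [1.4, -0.1, 0.6]
width: 0.092
grasp_force: 0.0
7.9 pos [ 0.5292 -0.0297  0.1522] F [ 0.1272  0.1591 -0.1772] w 0.09189569142904093 units [-0.479  -1.3099  0.8849] n 5.505821684007356
```

```bash
python3 -m crank '[-0.096,-0.262,0,0,-1,-0.096,-0.262,0,0,-1,-0.096,-0.262,0,0,-1,-0.096,-0.262,0,0,-1,-0.095,-0.262,0,0,-1]' >/dev/null
python3 -m crank '[0,0,0,0,-1,0,0,0,0,-1,0,0,0,0,-1,0,0,0,0,-1,0,0,0,0,-1]'  >/dev/null
python3 go.py "[.5347,-.197,.046]"
```

```text
8.7333 pos [ 0.536  -0.1958  0.1534] F [0.2391 0.7321 0.5636] w 0.09213144121076941 units [ 0.0063 -0.0129  0.8953] n 2.98475241182202
```

```bash
python3 -m crank '[0.005,-0.01,0.15,0,-1,0,0,0.2,0,-1,0,0,0.2,0,-1,0,0,0.2,0,-1,0,0,0.14,0,-1]' >/dev/null
python3 -m crank '[0,0,0,0,-1,0,0,0,0,-1,0,0,0,0,-1,0,0,0,0,-1,0,0,0,0,-1]' | grep pos
python3 -m crank '[0,0,0,0,0.8,0,0,0,0,0.8,0,0,0,0,0.8,0,0,0,0,0.8,0,0,0,0,0.8]' >/dev/null
python3 -m crank '[0,0,0,0,0.8,0,0,0,0,0.8,0,0,0,0,0.8,0,0,0,0,0.8,0,0,0,0,0.8]'
```

```text
position: [0.5362, -0.1982, 0.0483]
time_s: 10.4
position: [0.5353, -0.1979, 0.047]
ee_rot: [[-0.951, 0.311, 0.0], [0.311, 0.951, 0.0], [-0.0, 0.0, -1.0]]
contact_force: [0.9, 2.0, 1.0]
width: 0.0563
grasp_force: 20.0
```

```bash
python3 -m crank '[0,0,-0.06,0,0.8,0,0,-0.1,0,0.8,0,0,-0.1,0,0.8,0,0,0,0,0.8,0,0,0,0,0.8]' >/dev/null
for i in 1 2; do python3 -m crank '[0,0,0,0,0.8,0,0,0,0,0.8,0,0,0,0,0.8,0,0,0,0,0.8,0,0,0,0,0.8]' | grep -E 'force|pos'; done
```

```text
position: [0.535, -0.198, 0.0779]
contact_force: [0.3, -0.1, -4.8]
grasp_force: 20.0
position: [0.5352, -0.1981, 0.0782]
contact_force: [-0.7, 0.1, -5.5]
grasp_force: 20.0
```

About 5.2 N, so this is the full tin. I lift it and carry it over the first tin to the scale.

```bash
python3 -m crank '[0,0,-0.1,0,0.8,0,0,-0.2,0,0.8,0,0,-0.25,0,0.8,0,0,-0.2,0,0.8,0,0,-0.15,0,0.8]' |grep pos
python3 -m crank '[0.02,0.08,-0.05,0,0.8,0.037,0.14,0,0,0.8,0.053,0.2,0,0,0.8,0.053,0.2,0,0,0.8,0.053,0.2,0,0,0.8]' |grep pos
python3 -m crank '[0.053,0.2,0,0,0.8,0.053,0.2,0,0,0.8,0.053,0.2,0,0,0.8,0.053,0.2,0,0,0.8,0.053,0.2,0,0,0.8]' |grep pos
python3 -m crank '[0.053,0.2,0,0,0.8,0.053,0.2,0,0,0.8,0.053,0.2,0,0,0.8,0.053,0.2,0,0,0.8,0.053,0.2,0,0,0.8]' |grep pos
python3 -m crank '[0.053,0.2,0,0,0.8,0.053,0.2,0,0,0.8,0.053,0.2,0,0,0.8,0.037,0.14,0,0,0.8,0.02,0.08,0,0,0.8]' |grep pos
python3 -m crank '[0,0,0,0,0.8,0,0,0,0,0.8,0,0,0,0,0.8,0,0,0,0,0.8,0,0,0,0,0.8]'
python3 go.py "[.5615,.265,.0692]"
python3 - <<'E'
from h import *
f=bot.grab_frame("side");print(-1)
for r in bot.regions_of("tin_a",f):
    w=world(f,r["mask"]);print(r["p"],r["bbox"],w.min(0),w.max(0))
cv2.imwrite("pics/s1.png",f["img"])
E
```

```text
position: [0.536, -0.1983, 0.1896]
position: [0.5404, -0.0948, 0.1919]
position: [0.5473, 0.0294, 0.1918]
position: [0.5542, 0.1532, 0.1918]
position: [0.5602, 0.2555, 0.1917]
time_s: 14.15
position: [0.5611, 0.252, 0.1922]
ee_rot: [[-0.95, 0.312, -0.0], [0.312, 0.95, -0.0], [0.0, -0.0, -1.0]]
contact_force: [-0.6, 0.9, -5.3]
width: 0.0561
grasp_force: 20.0
14.15 pos [0.5611 0.252  0.1922] F [-0.6225  0.9452 -5.2849] w 0.056117766712334004 units [0.031  0.1044 1.0253] n 3.4369745062529544
-1
0.82 [296.9, 129.3, 21.8, 40.2] [0.5315433 0.215616  0.0115874] [0.6196104  0.59248971 0.24661784]
0.81 [314.0, 225.2, 22.4, 44.1] [ 0.50158845 -0.06624452 -0.00242223] [0.59554521 0.07986494 0.10300643]
0.63 [322.9, 296.7, 30.1, 53.3] [ 4.42205634e-01 -3.59229591e-01 -3.96188132e-04] [ 0.51749849 -0.28176981  0.10386677]
```

View pics/s1.png

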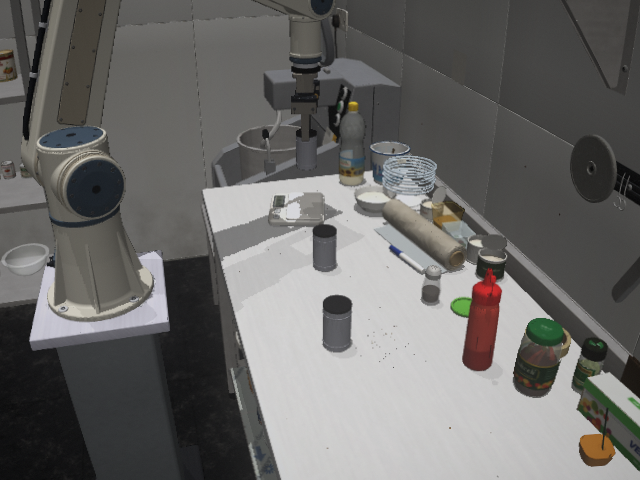

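The tin hangs upright in the gripper at px (307,150) above the scale, and the other two are standing at (324,247) and (337,323). I lower it to about 7 mm above the pan.

```bash
python3 -m crank '[0.015,0.05,0.05,0,0.8,0.015,0.05,0.15,0,0.8,0,0,0.2,0,0.8,0,0,0.2,0,0.8,0,0,0.2,0,0.8]' |grep pos
python3 -m crank '[0,0,0.1,0,0.8,0,0,0.05,0,0.8,0,0,0,0,0.8,0,0,0,0,0.8,0,0,0,0,0.8]' >/dev/null
python3 go.py "[.5615,.265,.0692]"
```

```text
position: [0.5615, 0.2659, 0.095]
15.0833 pos [0.5625 0.2661 0.0796] F [ 0.0433 -0.8975 -4.5274] w 0.0560807136774931 units [ 0.0055 -0.0112  0.0867] n 0.29190736611623963
```

```bash
python3 -m crank '[0,0,0.025,0,0.8,0,0,0.02,0,0.8,0,0,0.012,0,0.8,0,0,0.01,0,0.8,0,0,0,0,0.8]' |grep -E 'pos|contact'
python3 -m crank '[0,0,0.005,0,0.8,0,0,0.005,0,0.8,0,0,0,0,0.8,0,0,0,0,0.8,0,0,0,0,0.8]' |grep -E 'pos|contact'
```

```text
position: [0.5613, 0.2655, 0.0699]
contact_force: [0.9, 0.1, -5.3]
position: [0.5614, 0.2655, 0.0689]
contact_force: [-0.5, -0.1, -5.5]
```

Not in contact yet, so I creep down.

```bash
python3 -m crank '[0,0,0.004,0,0.8,0,0,0.004,0,0.8,0,0,0,0,0.8,0,0,0,0,0.8,0,0,0,0,0.8]' |grep -E 'pos|contact'
python3 -m crank '[0,0,0.004,0,0.8,0,0,0,0,0.8,0,0,0,0,0.8,0,0,0,0,0.8,0,0,0,0,0.8]' |grep -E 'pos|contact'
```

```text
position: [0.5618, 0.2657, 0.0687]
contact_force: [-1.3, -1.2, 5.5]
position: [0.5619, 0.2658, 0.0687]
contact_force: [-2.9, -1.6, 8.6]
```

Contact made: the tin bears on the pan. I back off slightly, release and rise.

```bash
python3 -m crank '[0,0,-0.006,0,0.8,0,0,0,0,0.8,0,0,0,0,0.8,0,0,0,0,-1,0,0,0,0,-1]' |grep -E 'pos|contact'
python3 -m crank '[0,0,0,0,-1,0,0,0,0,-1,0,0,0,0,-1,0,0,0,0,-1,0,0,-0.1,0,-1]' |grep -E 'pos|contact|width'
python3 -m crank '[0,0,-0.3,0,-1,0,0,-0.3,0,-1,0,0,-0.3,0,-1,0,0,-0.2,0,-1,0,0,0,0,-1]' |grep pos
python3 -m crank '[0.2,-0.2,0,0,-1,0.2,-0.2,0,0,-1,0.2,-0.2,0,0,-1,0.2,-0.2,0,0,-1,0.2,-0.2,0,0,-1]' |grep pos
python3 -m crank '[0.2,-0.1,0,0,-1,0,0,0,0,-1,0,0,0,0,-1,0,0,0,0,-1,0,0,0,0,-1]'
python3 - <<'E'
from h import *
np.set_printoptions(precision=4,suppress=True)
for n in("top","side"):
    f=bot.grab_frame(n)
    for r in bot.regions_of("tin_a",f):
        w=world(f,r["mask"]);zm=np.percentile(w[:,2],95);zt=w[w[:,2]>zm-.008]
        print(n,round(r["p"],2),r["bbox"],"top",(zt[:,:2].max(0)+zt[:,:2].min(0))/2,np.median(zt,0))
    print([(r["p"],r["position"],onplane(f,r["position"],.022)) for r in bot.spot_point("pan_centre",f)])
    for r in bot.regions_of("scale",f):
        w=world(f,r["mask"]);w=w[(w[:,2]>.017)&(w[:,2]<.03)];print("scale",r["p"],cv2.minAreaRect(w[:,:2].astype(np.float32)))
    cv2.imwrite(f"pics/{n}2.png",f["img"])
E
```

```text
position: [0.5617, 0.2656, 0.0681]
contact_force: [0.1, -0.5, -0.1]
position: [0.5599, 0.2648, 0.0784]
contact_force: [-1.8, 0.0, 0.5]
width: 0.092
position: [0.5644, 0.267, 0.2194]
position: [0.4084, 0.1879, 0.2121]
time_s: 18.83
position: [0.3847, 0.1852, 0.2125]
ee_rot: [[-0.951, 0.311, 0.001], [0.311, 0.951, 0.0], [-0.001, 0.001, -1.0]]
contact_force: [0.0, -0.2, -0.4]
width: 0.0919
grasp_force: 0.0
top 0.88 [451.9, 252.6, 38.8, 28.7] top [ 0.4726 -0.3247] [ 0.4719 -0.3247  0.0998]
top 0.85 [312.2, 228.7, 26.3, 28.5] top [ 0.5302 -0.0301] [ 0.5295 -0.0306  0.1   ]
top 0.59 [154.5, 209.5, 37.5, 32.3] top [0.5618 0.266 ] [0.561  0.2656 0.1221]
[(0.63, [181.5, 228.4], array([[0.5659, 0.2684, 0.022 ]]))]
scale 0.63 ((0.5385448336601257, 0.2767174243927002), (0.18207599222660065, 0.1532212197780609), 73.8548812866211)
side 0.96 [298.5, 170.3, 15.7, 36.9] top [0.5601 0.2642] [0.5599 0.2559 0.1205]
side 0.65 [313.2, 225.1, 22.3, 42.9] top [ 0.5307 -0.0334] [ 0.5298 -0.0381  0.0986]
side 0.62 [324.6, 298.0, 26.7, 51.3] top [ 0.471  -0.3281] [ 0.4701 -0.3318  0.0984]
[(0.65, [294.3, 210.8], array([[0.5216, 0.2345, 0.022 ]])), (0.59, [303.0, 201.8], array([[0.5593, 0.2845, 0.022 ]]))]
scale 0.65 ((0.5373780727386475, 0.27056884765625), (0.18678432703018188, 0.14940303564071655), 72.9487075805664)
```

View pics/top2.png

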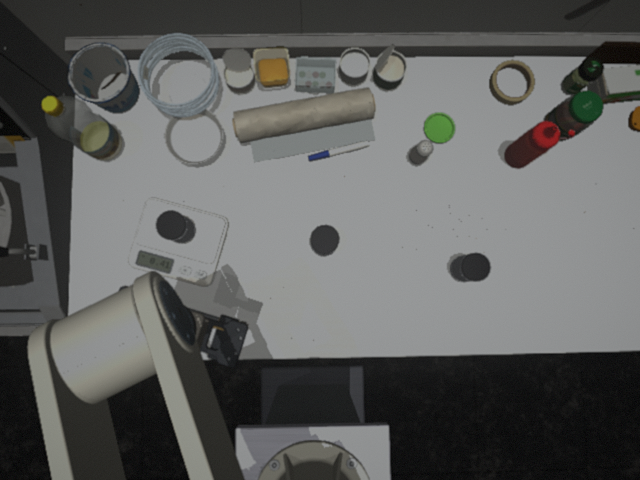

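View pics/side2.png

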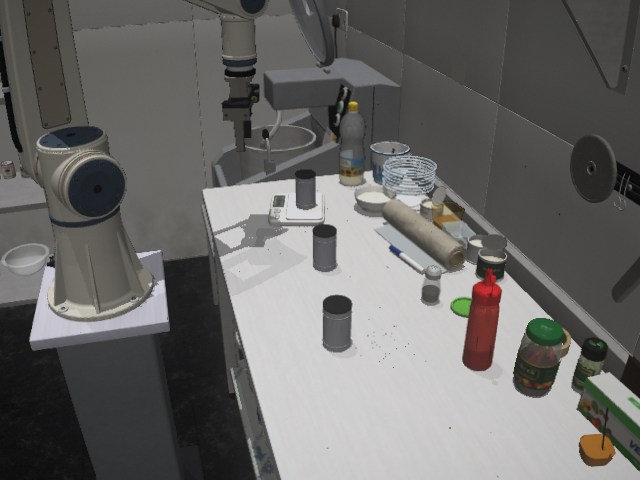

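The tin stands upright on the pan (top view px (180,227), lid at 0.122 m) and within about 5 mm of its centre. The other two are standing where they were and the arm is clear.

```bash
python3 -c "
from station import bot
print(bot.finish_job())"
```

```text
the job is handed in; nothing more can be done
None
```

The middle tin weighed about 0.53 kg, so it is the full one; it now stands upright on the pan, within about 5 mm of centre, with the other two standing where they were, and the job is handed in (no verdict was returned; I did not lift the third tin, since only one is full).

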